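Open the stuck glaze canister

TASK

The screw cap of the big glaze canister is stuck with dried glaze: crack it loose with a short firm twist, spin it on until the thread lets go, lift it off and lay it flat, open side down, in the empty rinsing tray without dropping it. Feel for the moment the thread lets go and do not force it: the canister must stay standing where it is, not leaned on, dragged, lifted, tipped or turned round with the cap, and the other things on the table stay where they are.

Things in the scene. Friction and masses are not known exactly. Their poses are not given: they have to be found in the camera images.
- canister: Glaze canister: heavy round white plastic, body 150 mm across and 133 mm high, domed shoulder up to 150 mm, then a 44 mm neck; full, 4.3 to 5.2 kg, standing free on the table: slides at about 25 N sideways, turns on the table at about 2 N m. Origin at the centre of its underside, z up; any yaw.
- label (a point): A point on the side of the canister, 75 mm out along the canister's x axis and 70 mm up: shows whether the canister was shoved or turned.
- cap: Black ribbed screw cap on the canister's neck: round, 60 mm across, 24.5 mm high, skirt wall 3.5 mm, 70 g. Origin at the centre of its open underside, z up. Screwed on, the underside is 174 mm above the table (24 mm above the shoulder). It unscrews counter-clockwise seen from above: its yaw grows.
- pointer (a point): End of a low moulded bar on top of the cap, 24 mm out along the cap's x axis. Tight, it points along the canister's x axis within 0.05 rad. Dried glaze and the pressed seal hold the cap up to about 0.5 to 1.2 N m over the first 0.4 to 0.55 rad; after that it turns with almost no torque and has risen only 1 to 2 mm.
- rim (a point): Centre of the canister's rim, 190 mm up, hidden under the cap. Two-start thread, two lugs in the cap. How far it runs differs per canister and cannot be seen: the lugs come free 1.2 to 2.5 rad from tight; before that the cap lifts 5 mm at most, then hauls the canister. Free over about 0.25 rad; turned further, the lugs run hard against the next thread (60 N there is too much).
- tray: The rinsing tray: an empty shallow steel tray, 190 mm (its x) by 150 mm (its y), walls 4 mm thick and 20 mm high, inner floor 4 mm above the table; fixed. Origin at the centre of its underside.
- jar_a: Small white sample jar with a black lid, 58 mm across, 75 mm high; leave alone. Origin at the centre of its underside.
- ball: Grey ball of clay, 52 mm across, with a flat foot; leave alone. Origin at its foot.
- cutter: Steel cookie cutter, about 75 mm across, 22 mm high; leave alone. Origin at its foot.
- rolling_pin: Wooden rolling pin, 270 mm long along its y, 46 mm thick; leave alone. Origin under its middle.
- sponge: Yellow sponge, 100 x 65 x 32 mm; leave alone. Origin at the centre of its underside.
- snowflake: Grey clay snowflake, 72 mm across, 8 mm thick; leave alone. Origin at the centre of its underside.
- scraper: Flat wooden modelling tool, 190 mm long along its x; leave alone. Origin on its underside.
Mind the look-alikes: they are no part of the job. Of the things shaped like the tray, the steel one is meant.

How it is judged:
On the way, in this order (a step that is already met when the one before it is completed fails the run):
1. the cap is cracked loose: turned counter-clockwise by half a radian while still down on the neck (y of pointer in the frame of canister above 0.011 m and z of cap in the frame of canister below 0.181 m and horizontal distance between cap and canister below 0.006 m), for 0.1 s.
2. the cap is off: lifted clear above the rim of the canister (z of cap in the frame of canister above 0.193 m), for 0.1 s.
At the end, for the whole second after the job is handed in: The cap lies flat (within 0.1 rad), open side down, on the floor of the rinsing tray, within its walls, at rest and released; the canister stands upright where it stood (a point on its side moved less than 20 mm) (x of cap in the frame of tray between -0.075 and 0.075 m and y of cap in the frame of tray between -0.055 and 0.055 m and z of cap in the frame of tray between 0.001 and 0.008 m and angle between cap's own z axis and vertical below 0.1 rad and linear speed of cap below 0.02 m/s and angle between canister's own z axis and vertical below 0.05 rad and distance of label from where it was at the start of the episode below 0.02 m); the robot touches nothing.
It fails at once if the canister is dragged, shoved or turned round with the cap (a point on its side moves more than 20 mm), lifted off the table or tipped (distance of label from where it was at the start of the episode above 0.02 m or height (world z) of canister above 0.006 m or angle between canister's own z axis and vertical above 0.1 rad).
It fails at once if the thread is forced once the cap is loose (turned by over 0.8 rad, cap and canister pressing on each other with over 60 N), or the robot presses on the canister with over 20 N ((contact force between cap and canister above 60 N and x of pointer in the frame of canister below 0.0165 m) or contact force between any of the fingers, the arm and canister above 20 N).
It fails at once if the cap is dropped or flung (faster than 0.6 m/s while nobody holds it) (linear speed of cap above 0.6 m/s and contact force between the fingers and cap below 0.05 N).
It fails at once if one of the other things on the table is moved more than 25 mm (distance of any of jar_a, ball, cutter, rolling_pin, sponge, snowflake, scraper from where it was at the start of the episode above 0.025 m).
It also fails if it takes over 67 s, if anything falls off the work surface, if the arm or the gripper's body presses on something with over 40 N, if the wrist force passes 120 N, or if a joint passes its speed limit or range.

ROBOT

A 6-joint arm with a two-finger parallel gripper is mounted at the origin on the work surface. World frame = base frame: x ahead of the robot, y to its left, z up, the work surface at z = 0. Lengths are in m, angles in rad, forces in N, time in s.
With the tool pointing down it reaches from about 0.25 to 0.725 m from the base axis. Payload 4 kg.
Tool frame: the origin (TCP) lies between the finger pads; the fingertips stand 25 mm ahead of it and the grasp point (between the pads) lies 6 mm ahead of it; z points along the fingers, y is the line along which they close (so a half turn about z gives the same grasp; the last joint's range is limited). The gripper opens to 85 mm and grips with 20 to 120 N. Pads are 22 mm wide; open, the fingers measure 114 mm over their backs; the gripper's body (76 mm by 85 mm) begins 54 mm behind the grasp point. The pads swing forward as they close: fully open they stand 13 mm farther back than shut.
Start: joints at [-1.134, 0.241, 0.005, 1.335, 0, 1.571], TCP at [0.212, -0.453, 0.256] pointing down, gripper open.
Joint ranges: [-2.72, 2.72], [-1.05, 1.87], [-1.09, 1.28], [-1.99, 2.15], [-1.42, 1.44], [-3.14, 3.14]. Speed limits (rad/s): [2.79, 2.79, 3.14, 3.14, 3.14, 3.14].

INTERFACE

Orientations are given as a unit quaternion [x, y, z, w].
In Python, from workcell import bot gives the robot as it stands. The module is installed in compiled form; this text tells all that it offers.
- The arm moves only by the shell command python3 -m pendant 'ROWS'. ROWS is JSON, one flat list of numbers, 7 for each row, row after row: the shift along the tool's x, y, z normalised to -1 to 1, where 1 is 0.5 m, then the turn, a rotation vector about the tool's x, y, z normalised to -1 to 1, where 1 is 180 degrees, then the opening, from 0 (shut) to 1 (fully open). In form: [tx, ty, tz, ax, ay, az, fingers, tx, ty, tz, ax, ay, az, fingers, ...]. A call has exactly 10 rows; each row is the pose to reach, as a shift and turn from the pose commanded when the call began, along the tool's axes at that moment, turning the shorter way round; what a row does not reach only later rows make up. A row lasts 1/12 s, in which the tool goes at most 41.7 mm and 7.16 degrees, less where a joint would pass 70% of its speed; a pose out of reach is approached as far as the arm can. A call with a number of a shift or a turn outside -1 to 1 is refused whole. A call with a gripper value outside its range is refused whole. The fingers move at their own pace and stop on an object; the grip force is fixed at half the most. Time passes only in rows, so rows that repeat a pose let the fingers close, or fill a call up. It gives the time, the measured TCP pose, the force, the opening and the grip force at its end, in the units of the state.
- bot.get_obs(): the state, without advancing time (a new reading comes with each control period).
- bot.camera(name): name is "scene" or "top"; returns a dict with "pixels" (480x640x3 uint8, red, green, blue), "mtx" (3x3 intrinsics, pixels), "cam_to_world" (4x4, takes a point from camera to world coordinates). Camera axes: x right, y up, looking along -z (the intrinsics and any distortion apply to the point x, -y, -z); pixel columns grow to the right and rows downward; lengths in m; the calibration is good to about 2 mm. A picture is of the moment at which its call begins. There is no depth.
- bot.job_done(): hands the job in; it is judged then, once.
The state is a dict: "clock": time; "joint_pos": joint angles; "joint_vel": joint speeds; "tau": joint torques, N m; "eef_pos": TCP position; "tool_rot": TCP orientation; "ft_force": force on the tool from outside, world axes, zero at the start; "ft_torque": the same for the moment, N m; "grip_width": finger opening in m; "grasp_force": force on a finger pad.
Only numpy, scipy, OpenCV 4.12 (cv2) and the standard library are available. Lean on these libraries where they do the work, as an engineer would, in place of code of your own. Each camera call takes 0.05 s, during which the arm holds its last target. There are 200 camera calls.

## Working session

There is one attempt and no reset: what is moved stays moved. The work goes in short steps, Python scripts to look and compute and a shell command to move; the robot and the scene stay as the last step left them, time stands still between calls to the robot, and variables do not carry over. Pictures are saved under pics/ and viewed, at most 10 in all, crops included, and the job is handed in when it is done.

```bash
mkdir -p pics
cat > h.py <<'E'
import numpy as np, cv2
from workcell import bot
from scipy.spatial.transform import Rotation as R
def ray(c,u,v,z):
    K=np.array(c["mtx"]);T=np.array(c["cam_to_world"])
    d=np.linalg.inv(K)@[u,v,1]; d=T[:3,:3]@(d*[1,-1,-1]); o=T[:3,3]
    return o+d*(z-o[2])/d[2]
def proj(c,p):
    K=np.array(c["mtx"]);T=np.linalg.inv(np.array(c["cam_to_world"]))
    q=T[:3,:3]@np.array(p)+T[:3,3]; q=K@(q*[1,-1,-1]); return q[:2]/q[2]
E
python3 - <<'E'
from h import *
o=bot.get_obs()
print({k:np.round(v,3) for k,v in o.items()})
for n in("top","scene"):
    c=bot.camera(n);cv2.imwrite(f"pics/{n}0.png",c["pixels"][:,:,::-1]);print(n,[k for k in c],c["mtx"],np.round(c["cam_to_world"],3))
E
```

```text
{'clock': np.float64(0.0), 'joint_pos': array([-1.134,  0.241,  0.004,  1.335, -0.   ,  1.571]), 'joint_vel': array([ 0.001, -0.001,  0.   , -0.   , -0.002,  0.   ]), 'tau': array([ 1.0000e-03, -3.7232e+01,  2.5241e+01,  1.7000e-02,  0.0000e+00,
       -0.0000e+00]), 'eef_pos': array([ 0.211, -0.453,  0.255]), 'tool_rot': array([ 0.976,  0.217, -0.   , -0.001]), 'ft_force': array([ 0.179, -0.514,  0.59 ]), 'ft_torque': array([-0.049, -0.026, -0.029]), 'grasp_force': np.float64(0.0), 'grip_width': np.float64(0.085)}
top ['pixels', 'mtx', 'cam_to_world'] [[468.51218375   0.         319.61319007]
 [  0.         468.51218375 240.061914  ]
 [  0.           0.           1.        ]] [[-0.013  0.997 -0.077  0.478]
 [-1.    -0.012  0.011 -0.005]
 [ 0.01   0.077  0.997  1.367]
 [ 0.     0.     0.     1.   ]]
scene ['pixels', 'mtx', 'cam_to_world'] [[481.91917993   0.         327.87234102]
 [  0.         481.91917993 240.07427147]
 [  0.           0.           1.        ]] [[-0.02  -0.827  0.562  1.108]
 [ 1.    -0.016  0.013 -0.003]
 [-0.002  0.562  0.827  0.976]
 [ 0.     0.     0.     1.   ]]
```

View pics/top0.png

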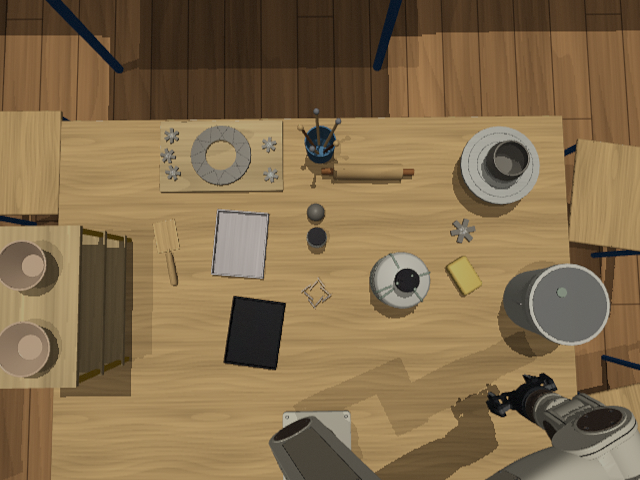

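View pics/scene0.png

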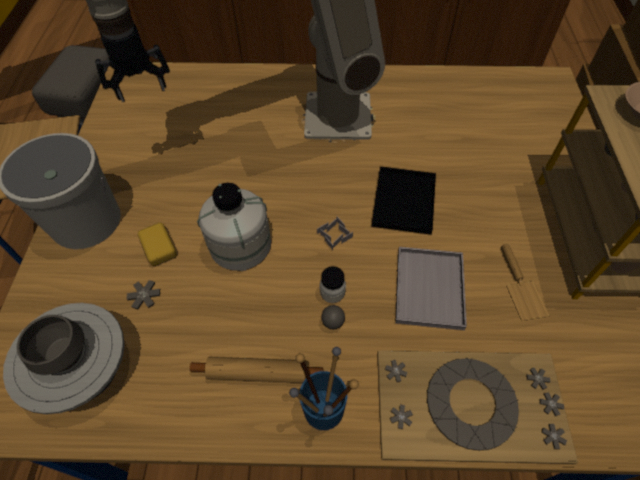

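The top view shows the canister at (402,280) with its black cap at (407,281). There are two tray-like things: a grey metallic one at (241,244) and a black one at (255,332). The grey one fits the "steel" description. I'll confirm this in one crop while measuring.

Run:
```python
from h import *
t=bot.camera("top");s=bot.camera("scene")
a=cv2.resize(t["pixels"][200:380,200:300],None,fx=3,fy=3,interpolation=cv2.INTER_CUBIC)
b=cv2.resize(t["pixels"][250:310,370:430],(270,270),interpolation=cv2.INTER_CUBIC)
d=cv2.resize(s["pixels"][175:225,200:260],(324,270),interpolation=cv2.INTER_CUBIC)
m=np.zeros((540,640,3),np.uint8);m[:,:300]=a;m[:270,310:580]=b;m[270:,310:634]=d
cv2.imwrite("pics/crop1.png",m[:,:,::-1])
# cap blob in both views
for n,c,roi in(("top",t,(262,300,388,426)),("scene",s,(180,215,208,246))):
    g=c["pixels"][roi[0]:roi[1],roi[2]:roi[3]].max(2)
    k=(g<75).astype(np.uint8); nn,l,st,ce=cv2.connectedComponentsWithStats(k)
    i=1+np.argmax(st[1:,4]); u,v=ce[i]+[roi[2],roi[0]]; print(n,st[i],u,v,ray(c,u,v,.19), ray(c,u,v,.1985))
for c in [(217,211),(269,214),(264,278),(212,274)]: print(c,ray(t,*c,.02))
```

```text
top [  6   7  25  24 446] 406.5269058295964 280.1210762331839 [ 0.46502209 -0.23471502  0.19      ] [ 0.46511473 -0.23305979  0.1985    ]
scene [  4   3  34  32 785] 227.74267515923566 198.18216560509555 [ 0.47165788 -0.22711877  0.19      ] [ 0.47854208 -0.22469038  0.1985    ]
(217, 211) [0.66942198 0.2758396  0.02      ]
(269, 214) [0.65893829 0.1256567  0.02      ]
(264, 278) [0.47452529 0.14080732 0.02      ]
(212, 274) [0.48785944 0.28941075 0.02      ]
```

View pics/crop1.png

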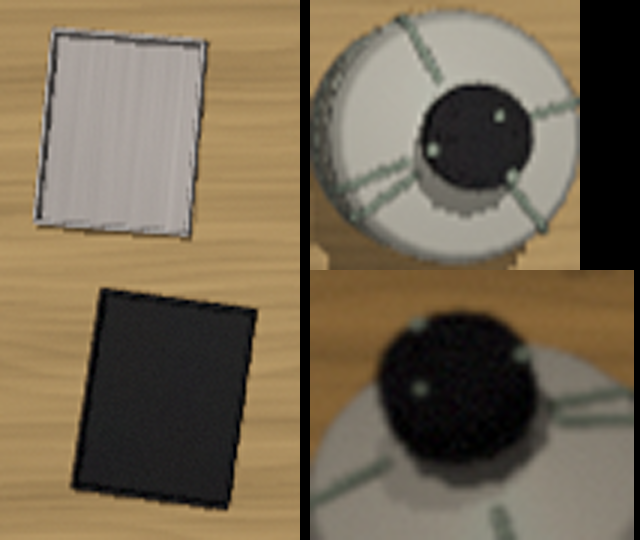

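The crop confirms it: the grey one at (241,244) has steel-coloured walls and a visible rim, while the one at (255,332) is solid black. So the steel tray is centred near (0.573, 0.208). Next I'll refine the cap position by fitting its silhouette in both views, then work out the first move.

```bash
cat >> h.py <<'E'
def axis_fit(c,roi,zs,r,thr,x0):
    from scipy.optimize import least_squares
    g=c["pixels"][roi[0]:roi[1],roi[2]:roi[3]].max(2)
    nn,l,st,ce=cv2.connectedComponentsWithStats((g<thr).astype(np.uint8)); i=1+np.argmax(st[1:,4])
    t=np.r_[st[i][:2]+[roi[2],roi[0]]-.5, st[i][:2]+st[i][2:4]+[roi[2],roi[0]]-.5]
    a=np.linspace(0,6.283,60)
    def f(p):
        q=np.array([proj(c,[p[0]+r*np.cos(k),p[1]+r*np.sin(k),z]) for z in zs for k in a]); return np.r_[q.min(0),q.max(0)]-t
    s=least_squares(f,x0); return s.x,s.fun
def goto(p,R_des=None):
    o=bot.get_obs();Rt=R.from_quat(o["tool_rot"]);print("shift",np.round(Rt.inv().apply(np.array(p)-o["eef_pos"])/.5,4))
    if R_des is not None: print("turn",np.round((Rt.inv()*R_des).as_rotvec()/np.pi,4))
E
python3 - <<'E'
from h import *
t=bot.camera("top");s=bot.camera("scene")
for thr in (60,75,90):
  print(axis_fit(t,(262,300,388,426),(.176,.1985),.03,thr,[.465,-.233]))
  print(axis_fit(s,(180,215,208,246),(.176,.1985),.03,thr,[.465,-.233]))
o=bot.get_obs();print(R.from_quat(o["tool_rot"]).as_matrix().round(3))
goto([.463,-.234,.256])
E
```

```text
(array([ 0.4654499 , -0.23485862]), array([-0.78054084, -0.58840209,  0.76692495,  0.5805705 ]))
(array([ 0.4701686, -0.2269391]), array([ 1.20737324,  1.5850017 , -1.23489207, -1.44074635]))
(array([ 0.46421838, -0.2335767 ]), array([-0.27272806, -0.08750393,  0.26791146,  0.08569887]))
(array([ 0.4701803, -0.2258954]), array([ 1.70698197,  1.59618249, -1.74598641, -1.42881517]))
(array([ 0.46419933, -0.2348469 ]), array([ 0.22718896, -0.08635452, -0.2230977 ,  0.08660289]))
(array([ 0.46887299, -0.22607447]), array([ 1.71801421,  2.1255589 , -1.75716309, -1.92772296]))
[[ 0.906  0.423 -0.   ]
 [ 0.423 -0.906  0.001]
 [-0.    -0.001 -1.   ]]
shift [ 6.411e-01 -1.838e-01  1.000e-04]
```

```bash
python3 -m pendant '[0.652,-0.186,0,0,0,0,1, 0.652,-0.186,0,0,0,0,1, 0.652,-0.186,0,0,0,0,1, 0.652,-0.186,0,0,0,0,1, 0.652,-0.186,0,0,0,0,1, 0.652,-0.186,0,0,0,0,1, 0.652,-0.186,0,0,0,0,1, 0.652,-0.186,0,0,0,0,1, 0.652,-0.186,0,0,0,0,1, 0.652,-0.186,0,0,0,0,1]'
python3 - <<'E'
from h import *
t=bot.camera("top");s=bot.camera("scene");o=bot.get_obs();print(o["eef_pos"],o["joint_pos"])
a=cv2.resize(t["pixels"][235:325,350:450],(600,540))[:,:400]
b=cv2.resize(s["pixels"][140:230,180:280],(400,360),interpolation=cv2.INTER_CUBIC)
m=np.zeros((540,800,3),np.uint8);m[:,:400]=a;m[:360,400:]=b;cv2.imwrite("pics/p2.png",m[:,:,::-1])
print(proj(s,o["eef_pos"]),proj(t,o["eef_pos"]))
E
```

```text
clock: 1.13
eef_pos: [0.4693, -0.2288, 0.2559]
tool_rot: [0.976, 0.219, -0.0, -0.0]
ft_force: [-0.2, 0.5, -0.7]
grip_width: 0.0854
grasp_force: 0.0
[ 0.467129   -0.2309179   0.25600334] [-4.58771030e-01  2.83376209e-01  6.12525696e-02  1.34968493e+00
 -6.24527540e-04  2.24547056e+00]
[220.38340656 175.33975649] [410.32700546 279.48328361]
```

View pics/p2.png

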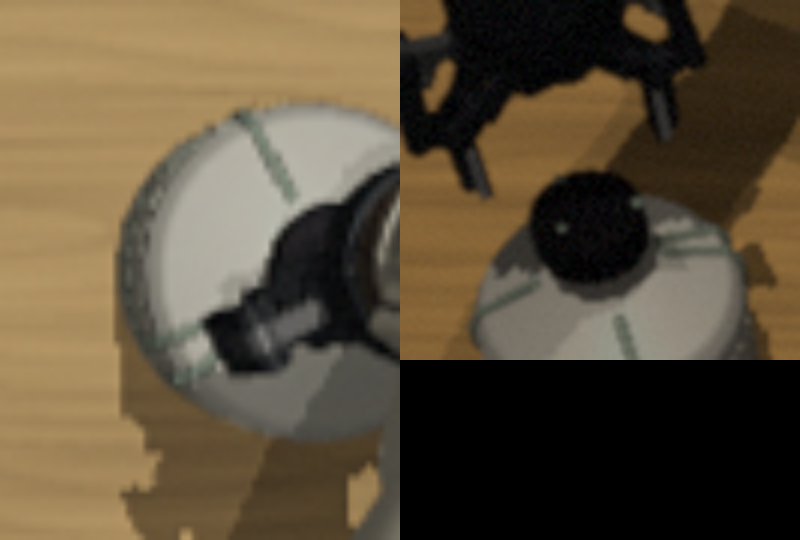

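The tips straddle the cap: in the scene view the tip midpoint is about (224,181) and the cap about (228,196), which agrees with the projection. I'll descend with the fingers open.

```bash
python3 -m pendant '[0,0,0.04,0,0,0,1, 0,0,0.08,0,0,0,1, 0,0,0.11,0,0,0,1, 0,0,0.136,0,0,0,1, 0,0,0.136,0,0,0,0.9, 0,0,0.136,0,0,0,0.85, 0,0,0.136,0,0,0,0.82, 0,0,0.136,0,0,0,0.79, 0,0,0.136,0,0,0,0.79, 0,0,0.136,0,0,0,0.79]'
```

```text
clock: 2.07
eef_pos: [0.4679, -0.2312, 0.1892]
tool_rot: [0.976, 0.217, 0.001, 0.001]
ft_force: [0.1, 0.8, -0.3]
grip_width: 0.0676
grasp_force: 0.0
```

Clear of contact at 67.6 mm opening. I'll close in small steps.

```bash
python3 -m pendant '[0,0,0,0,0,0,0.77, 0,0,0,0,0,0,0.77, 0,0,0,0,0,0,0.75, 0,0,0,0,0,0,0.75, 0,0,0,0,0,0,0.75, 0,0,0,0,0,0,0.75, 0,0,0,0,0,0,0.75, 0,0,0,0,0,0,0.75, 0,0,0,0,0,0,0.75, 0,0,0,0,0,0,0.75]'
python3 -m pendant '[0,0,0,0,0,0,0.735, 0,0,0,0,0,0,0.735, 0,0,0,0,0,0,0.735, 0,0,0,0,0,0,0.735, 0,0,0,0,0,0,0.735, 0,0,0,0,0,0,0.735, 0,0,0,0,0,0,0.735, 0,0,0,0,0,0,0.735, 0,0,0,0,0,0,0.735, 0,0,0,0,0,0,0.735]'
```

```text
clock: 2.9
eef_pos: [0.4676, -0.2309, 0.1883]
tool_rot: [0.976, 0.217, -0.0, -0.0]
ft_force: [0.1, 0.7, -0.1]
grip_width: 0.0639
grasp_force: 0.0
clock: 3.73
eef_pos: [0.4676, -0.2309, 0.1883]
tool_rot: [0.976, 0.217, -0.0, 0.0]
ft_force: [-0.1, -0.8, -0.6]
grip_width: 0.0625
grasp_force: 0.0
```

Centred within about 1.2 mm along the closing line. I'll turn the open fingers 90° to check the other direction. From there the wrist still has about 3.8 rad of unscrewing range.

```bash
python3 -m pendant '[0,0,0,0,0,0,0.9, 0,0,0,0,0,0,0.9, 0,0,0,0,0,-0.25,0.9, 0,0,0,0,0,-0.25,0.9, 0,0,0,0,0,-0.25,0.9, 0,0,0,0,0,-0.25,0.9, 0,0,0,0,0,-0.25,0.9, 0,0,0,0,0,-0.25,0.9, 0,0,0,0,0,-0.25,0.9, 0,0,0,0,0,-0.25,0.9]'
python3 -m pendant '[0,0,0,0,0,-0.25,0.9, 0,0,0,0,0,-0.25,0.9, 0,0,0,0,0,-0.25,0.9, 0,0,0,0,0,-0.25,0.9, 0,0,0,0,0,-0.25,0.9, 0,0,0,0,0,-0.25,0.9, 0,0,0,0,0,-0.25,0.8, 0,0,0,0,0,-0.25,0.79, 0,0,0,0,0,-0.25,0.79, 0,0,0,0,0,-0.25,0.79]'
```

```text
clock: 4.57
eef_pos: [0.4676, -0.2309, 0.1883]
tool_rot: [0.819, 0.574, 0.0, 0.0]
ft_force: [1.3, 0.0, -0.5]
grip_width: 0.0772
grasp_force: 0.0
clock: 5.4
eef_pos: [0.4675, -0.231, 0.1883]
tool_rot: [0.538, 0.843, -0.0, -0.0]
ft_force: [-0.7, 0.5, 0.2]
grip_width: 0.0676
grasp_force: 0.3
```

```bash
python3 -m pendant '[0,0,0,0,0,0,0.77, 0,0,0,0,0,0,0.77, 0,0,0,0,0,0,0.77, 0,0,0,0,0,0,0.75, 0,0,0,0,0,0,0.75, 0,0,0,0,0,0,0.75, 0,0,0,0,0,0,0.75, 0,0,0,0,0,0,0.75, 0,0,0,0,0,0,0.75, 0,0,0,0,0,0,0.75]'; python3 -c "
from h import *; print(bot.get_obs()['joint_pos'])"
```

```text
clock: 6.23
eef_pos: [0.4663, -0.2316, 0.1885]
tool_rot: [0.538, 0.843, -0.001, -0.001]
ft_force: [-6.5, -2.8, 4.1]
grip_width: 0.0639
grasp_force: 3.3
[-0.45959899  0.32112604 -0.06598407  1.18515199 -0.00257611  0.67568088]
```

Contact on the −y side at 67.6 mm opening means the cap is about 4 mm toward tool −y. I'll recentre, then close further.

```bash
python3 -m pendant '[0,-0.004,0,0,0,0,0.78, 0,-0.0076,0,0,0,0,0.78, 0,-0.0076,0,0,0,0,0.78, 0,-0.0076,0,0,0,0,0.75, 0,-0.0076,0,0,0,0,0.75, 0,-0.0076,0,0,0,0,0.735, 0,-0.0076,0,0,0,0,0.735, 0,-0.0076,0,0,0,0,0.735, 0,-0.0076,0,0,0,0,0.735, 0,-0.0076,0,0,0,0,0.735]'
```

```text
clock: 7.07
eef_pos: [0.4642, -0.2324, 0.1883]
tool_rot: [0.537, 0.844, 0.0, 0.0]
ft_force: [-0.3, -0.0, -0.2]
grip_width: 0.0626
grasp_force: 0.0
```

Centred. Now grip.

```bash
python3 -m pendant '[0,0,0,0,0,0,0.72, 0,0,0,0,0,0,0.71, 0,0,0,0,0,0,0.7, 0,0,0,0,0,0,0.6, 0,0,0,0,0,0,0.5, 0,0,0,0,0,0,0.5, 0,0,0,0,0,0,0.5, 0,0,0,0,0,0,0.5, 0,0,0,0,0,0,0.5, 0,0,0,0,0,0,0.5]'; python3 -c "
from h import *; print(bot.get_obs()['ft_torque'])"
```

```text
clock: 7.9
eef_pos: [0.4644, -0.2324, 0.1888]
tool_rot: [0.537, 0.844, 0.0, 0.0]
ft_force: [0.4, 2.0, 5.2]
grip_width: 0.0589
grasp_force: 64.0
[ 0.43325104 -0.0491498  -0.07117966]
```

```bash
python3 -m pendant '[0,0,0,0,0,-0.035,0.4, 0,0,0,0,0,-0.07,0.4, 0,0,-0.001,0,0,-0.105,0.4, 0,0,-0.001,0,0,-0.14,0.4, 0,0,-0.002,0,0,-0.175,0.4, 0,0,-0.002,0,0,-0.21,0.4, 0,0,-0.002,0,0,-0.21,0.4, 0,0,-0.002,0,0,-0.21,0.4, 0,0,-0.002,0,0,-0.21,0.4, 0,0,-0.002,0,0,-0.21,0.4]'
python3 - <<'E'
from h import *
o=bot.get_obs();print(o['ft_torque'],o['joint_pos'][5])
t=bot.camera("top");s=bot.camera("scene")
a=cv2.resize(t["pixels"][235:325,350:450],(400,360),interpolation=cv2.INTER_CUBIC)
b=cv2.resize(s["pixels"][170:280,180:290],(400,400),interpolation=cv2.INTER_CUBIC)
m=np.zeros((400,800,3),np.uint8);m[:360,:400]=a;m[:,400:]=b;cv2.imwrite("pics/p3.png",m[:,:,::-1])
E
```

```text
clock: 8.73
eef_pos: [0.4645, -0.2327, 0.1903]
tool_rot: [0.235, 0.972, -0.0, 0.001]
ft_force: [-0.1, 1.6, 7.3]
grip_width: 0.0592
grasp_force: 64.3
[0.37629583 0.12201781 0.07353222] 0.00953440803743035
```

View pics/p3.png

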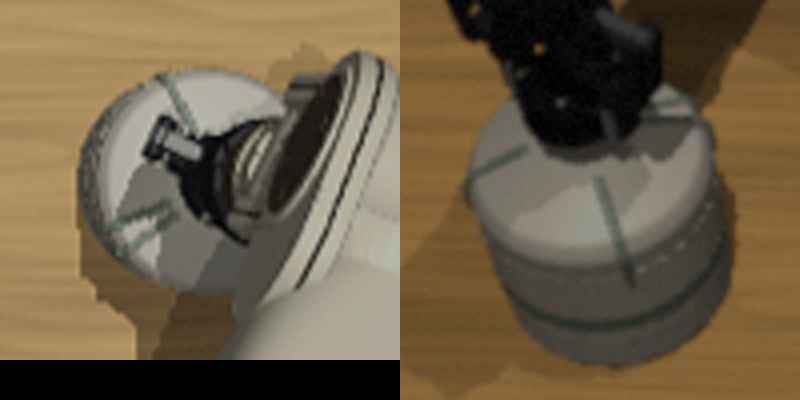

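The drip line on the shoulder is at the same pixels as before, (390,253) to (399,268), so the canister hasn't turned. Residual torque is about zero, so the cap has cracked loose at roughly 0.66 rad. I'll spin on to about 1.2 rad and try a gentle lift.

```bash
python3 -m pendant '[0,0,-0.002,0,0,-0.035,0.4, 0,0,-0.002,0,0,-0.07,0.4, 0,0,-0.002,0,0,-0.105,0.4, 0,0,-0.002,0,0,-0.14,0.4, 0,0,-0.002,0,0,-0.175,0.4, 0,0,-0.006,0,0,-0.175,0.4, 0,0,-0.01,0,0,-0.175,0.4, 0,0,-0.014,0,0,-0.175,0.4, 0,0,-0.014,0,0,-0.175,0.4, 0,0,-0.014,0,0,-0.175,0.4]'; python3 -c "
from h import *; print(bot.get_obs()['ft_torque'],bot.get_obs()['joint_pos'][5])"
```

```text
clock: 9.67
eef_pos: [0.4638, -0.2326, 0.194]
tool_rot: [-0.037, 0.999, 0.0, -0.001]
ft_force: [3.5, -2.5, -11.5]
grip_width: 0.0595
grasp_force: 69.6
[-0.45258113 -0.94259178  0.03995342] -0.5377681963240782
```

Held by the thread (11.5 N). I'll turn on in about 0.15 rad steps, relaxing before each turn and testing after it.

```bash
R='python3 -m pendant'; python3 -m pendant '[0,0,0.005,0,0,0,0.4, 0,0,0.009,0,0,0,0.4, 0,0,0.009,0,0,-0.025,0.4, 0,0,0.009,0,0,-0.05,0.4, 0,0,0.009,0,0,-0.05,0.4, 0,0,0.005,0,0,-0.05,0.4, 0,0,0.002,0,0,-0.05,0.4, 0,0,0,0,0,-0.05,0.4, 0,0,0,0,0,-0.05,0.4, 0,0,0,0,0,-0.05,0.4]'
```

```text
clock: 10.5
eef_pos: [0.4635, -0.2322, 0.1942]
tool_rot: [-0.116, 0.993, 0.001, -0.001]
ft_force: [3.2, -2.2, -19.5]
grip_width: 0.0591
grasp_force: 69.3
```

```bash
python3 -m pendant '[0,0,0.005,0,0,0,0.4, 0,0,0.009,0,0,0,0.4, 0,0,0.009,0,0,-0.025,0.4, 0,0,0.009,0,0,-0.05,0.4, 0,0,0.009,0,0,-0.05,0.4, 0,0,0.005,0,0,-0.05,0.4, 0,0,0.002,0,0,-0.05,0.4, 0,0,0,0,0,-0.05,0.4, 0,0,0,0,0,-0.05,0.4, 0,0,0,0,0,-0.05,0.4]'; python3 -c "
from h import *; print(bot.get_obs()['ft_torque'],bot.get_obs()['joint_pos'][5])"
```

```text
clock: 11.33
eef_pos: [0.4641, -0.2325, 0.1942]
tool_rot: [-0.193, 0.981, 0.001, -0.001]
ft_force: [5.2, -3.7, -17.2]
grip_width: 0.0591
grasp_force: 69.3
[-0.52490555 -1.05495997 -0.00687467] -0.8525977321718224
```

Still held at about 1.53 rad. Continuing.

```bash
python3 -m pendant '[0,0,0.005,0,0,0,0.4, 0,0,0.009,0,0,0,0.4, 0,0,0.009,0,0,-0.025,0.4, 0,0,0.009,0,0,-0.05,0.4, 0,0,0.009,0,0,-0.05,0.4, 0,0,0.005,0,0,-0.05,0.4, 0,0,0.002,0,0,-0.05,0.4, 0,0,0,0,0,-0.05,0.4, 0,0,0,0,0,-0.05,0.4, 0,0,0,0,0,-0.05,0.4]'; python3 -c "
from h import *; print(bot.get_obs()['ft_torque'],bot.get_obs()['joint_pos'][5])"
```

```text
clock: 12.17
eef_pos: [0.4641, -0.2325, 0.1956]
tool_rot: [-0.27, 0.963, 0.0, -0.0]
ft_force: [5.0, -2.2, -12.1]
grip_width: 0.0591
grasp_force: 69.9
[-0.41802287 -0.4800778   0.1467166 ] -1.0108134087657754
```

z rose 1.4 mm and the force dropped, so the thread may be about to let go. I'll take a smaller step and test again.

```bash
python3 -m pendant '[0,0,0.005,0,0,0,0.4, 0,0,0.009,0,0,0,0.4, 0,0,0.009,0,0,-0.015,0.4, 0,0,0.009,0,0,-0.03,0.4, 0,0,0.009,0,0,-0.03,0.4, 0,0,0.005,0,0,-0.03,0.4, 0,0,0.002,0,0,-0.03,0.4, 0,0,0,0,0,-0.03,0.4, 0,0,0,0,0,-0.03,0.4, 0,0,0,0,0,-0.03,0.4]'; python3 -c "
from h import *; print(bot.get_obs()['ft_torque'],bot.get_obs()['joint_pos'][5])"
```

```text
clock: 13.0
eef_pos: [0.4642, -0.2325, 0.1966]
tool_rot: [-0.315, 0.949, -0.0, 0.0]
ft_force: [0.2, -0.1, -0.5]
grip_width: 0.0593
grasp_force: 71.1
[ 0.01140515 -0.11154579  0.04125085] -1.1050594468349413
```

The force is gone (−0.5 N), so the thread has let go at about 1.78 rad. Lifting straight up.

```bash
python3 -m pendant '[0,0,-0.006,0,0,0,0.4, 0,0,-0.012,0,0,0,0.4, 0,0,-0.02,0,0,0,0.4, 0,0,-0.03,0,0,0,0.4, 0,0,-0.045,0,0,0,0.4, 0,0,-0.06,0,0,0,0.4, 0,0,-0.08,0,0,0,0.4, 0,0,-0.1,0,0,0,0.4, 0,0,-0.12,0,0,0,0.4, 0,0,-0.12,0,0,0,0.4]'
python3 - <<'E'
from h import *
o=bot.get_obs();print(o['joint_pos'])
s=bot.camera("scene")
cv2.imwrite("pics/p4.png",cv2.resize(s["pixels"][110:290,150:330],(540,540),interpolation=cv2.INTER_CUBIC)[:,:,::-1])
goto([.573,.208,.256])
E
```

```text
clock: 13.83
eef_pos: [0.4653, -0.2331, 0.2594]
tool_rot: [-0.315, 0.949, -0.002, 0.002]
ft_force: [0.3, 0.8, -0.8]
grip_width: 0.059
grasp_force: 71.1
[-4.64394868e-01  2.76201247e-01  6.02859233e-02  1.34985400e+00
 -2.00127047e-05 -1.10539506e+00]
shift [-0.7005  0.5775  0.0035]
```

View pics/p4.png

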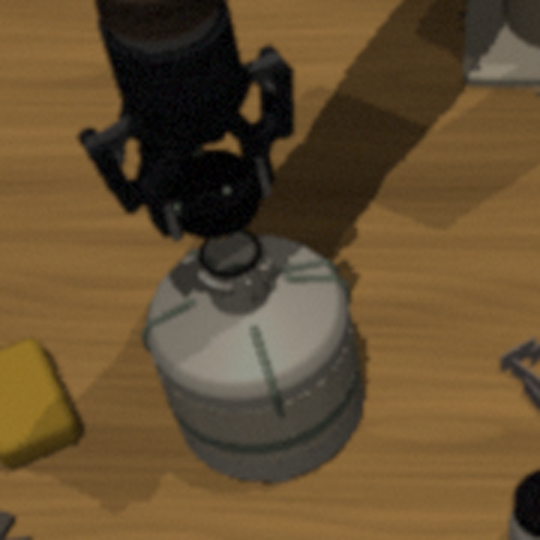

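The cap is clear of the bare neck at crop (230,255) and held level, and the canister hasn't moved. Moving across to the tray.

```bash
python3 -m pendant '[-0.05,0.04,0,0,0,0,0.4, -0.12,0.1,0,0,0,0,0.4, -0.18,0.15,0,0,0,0,0.4, -0.24,0.2,0,0,0,0,0.4, -0.3,0.25,0,0,0,0,0.4, -0.36,0.3,0,0,0,0,0.4, -0.42,0.35,0,0,0,0,0.4, -0.46,0.385,0,0,0,0,0.4, -0.48,0.4,0,0,0,0,0.4, -0.48,0.4,0,0,0,0,0.4]'
python3 - <<'E'
from h import *
goto([.573,.208,.256])
E
```

```text
clock: 14.72
eef_pos: [0.5371, 0.074, 0.2555]
tool_rot: [-0.317, 0.948, 0.0, -0.0]
ft_force: [-0.8, -0.2, -0.6]
grip_width: 0.0593
grasp_force: 71.1
shift [-0.2185  0.171  -0.0009]
```

```bash
python3 -m pendant '[-0.05,0.04,0,0,0,0,0.4, -0.1,0.08,0,0,0,0,0.4, -0.15,0.12,0,0,0,0,0.4, -0.2,0.155,0,0,0,0,0.4, -0.2185,0.171,0.04,0,0,0,0.4, -0.2185,0.171,0.1,0,0,0,0.4, -0.2185,0.171,0.17,0,0,0,0.4, -0.2185,0.171,0.24,0,0,0,0.4, -0.2185,0.171,0.3,0,0,0,0.4, -0.2185,0.171,0.3,0,0,0,0.4]'
python3 - <<'E'
from h import *
s=bot.camera("scene");t=bot.camera("top")
a=cv2.resize(s["pixels"][200:340,370:490],(480,560),interpolation=cv2.INTER_CUBIC)
b=cv2.resize(t["pixels"][190:290,200:280],(320,400),interpolation=cv2.INTER_CUBIC)
m=np.zeros((560,800,3),np.uint8);m[:,:480]=a;m[:400,480:]=b
cv2.imwrite("pics/p5.png",m[:,:,::-1])
goto([.573,.208,.03])
E
```

```text
clock: 15.55
eef_pos: [0.5685, 0.2017, 0.0988]
tool_rot: [-0.314, 0.949, -0.0, -0.007]
ft_force: [-1.7, 0.0, -1.7]
grip_width: 0.0589
grasp_force: 71.0
shift [-0.0066  0.0066  0.1509]
```

View pics/p5.png

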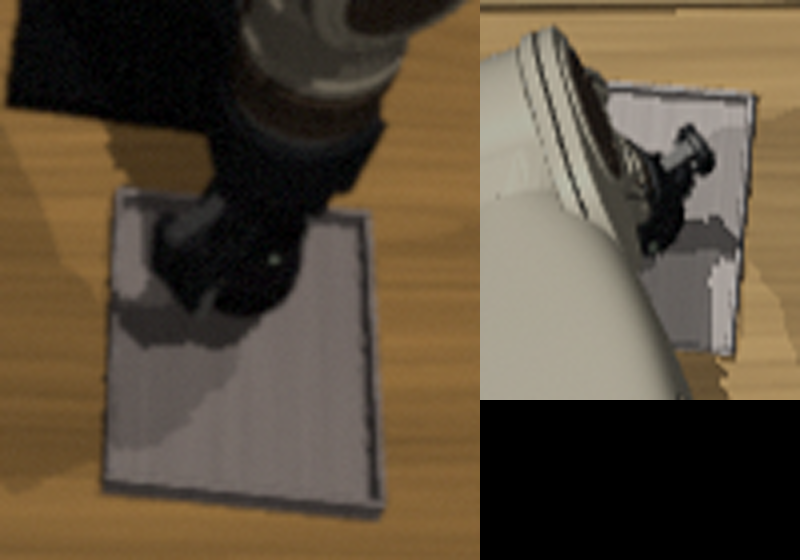

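The cap is above the steel tray: in the scene crop it's at (265,280), within walls running from (110,190) to (380,510). Lowering.

```bash
python3 -m pendant '[0,0,0.04,0,0,0,0.4, 0,0,0.08,0,0,0,0.4, 0,0,0.11,0,0,0,0.4, 0,0,0.13,0,0,0,0.4, 0,0,0.14,0,0,0,0.4, 0,0,0.148,0,0,0,0.4, 0,0,0.152,0,0,0,0.4, 0,0,0.152,0,0,0,0.4, 0,0,0.152,0,0,0,0.4, 0,0,0.152,0,0,0,0.4]'
```

```text
clock: 16.48
eef_pos: [0.5739, 0.2054, 0.0312]
tool_rot: [-0.315, 0.949, 0.0, 0.001]
ft_force: [-0.2, 0.1, -0.9]
grip_width: 0.0592
grasp_force: 71.1
```

```bash
python3 -m pendant '[0,0,0.002,0,0,0,0.4, 0,0,0.004,0,0,0,0.4, 0,0,0.006,0,0,0,0.4, 0,0,0.008,0,0,0,0.4, 0,0,0.01,0,0,0,0.4, 0,0,0.01,0,0,0,0.4, 0,0,0.01,0,0,0,0.4, 0,0,0.01,0,0,0,0.4, 0,0,0.01,0,0,0,0.4, 0,0,0.01,0,0,0,0.4]'
```

```text
clock: 17.32
eef_pos: [0.5734, 0.2052, 0.0254]
tool_rot: [-0.315, 0.949, 0.0, 0.0]
ft_force: [-0.3, 0.7, -1.5]
grip_width: 0.0588
grasp_force: 71.1
```

```bash
python3 -m pendant '[0,0,0.001,0,0,0,0.4, 0,0,0.002,0,0,0,0.4, 0,0,0.003,0,0,0,0.4, 0,0,0.004,0,0,0,0.4, 0,0,0.005,0,0,0,0.4, 0,0,0.006,0,0,0,0.4, 0,0,0.006,0,0,0,0.4, 0,0,0.006,0,0,0,0.4, 0,0,0.006,0,0,0,0.4, 0,0,0.006,0,0,0,0.4]'
```

```text
clock: 18.15
eef_pos: [0.5734, 0.2052, 0.0243]
tool_rot: [-0.315, 0.949, 0.0, 0.0]
ft_force: [-4.6, -2.8, 10.2]
grip_width: 0.059
grasp_force: 77.3
```

```bash
python3 -m pendant '[0,0,0.001,0,0,0,0.4, 0,0,0.002,0,0,0,0.4, 0,0,0.003,0,0,0,0.4, 0,0,0.004,0,0,0,0.4, 0,0,0.004,0,0,0,0.4, 0,0,0.004,0,0,0,0.4, 0,0,0.004,0,0,0,0.4, 0,0,0.004,0,0,0,0.4, 0,0,0.004,0,0,0,0.4, 0,0,0.004,0,0,0,0.4]'
```

```text
clock: 18.98
eef_pos: [0.5734, 0.2052, 0.0242]
tool_rot: [-0.315, 0.949, 0.0, 0.001]
ft_force: [-8.1, -2.7, 21.7]
grip_width: 0.0591
grasp_force: 82.9
```

It's the fingertips that are on the floor, with the cap about 5 mm above it. I'll unload and open slowly, so the drop is at most 5 mm (0.3 m/s at most).

```bash
python3 -m pendant '[0,0,-0.004,0,0,0,0.4, 0,0,-0.007,0,0,0,0.4, 0,0,-0.007,0,0,0,0.6, 0,0,-0.007,0,0,0,0.68, 0,0,-0.007,0,0,0,0.7, 0,0,-0.007,0,0,0,0.72, 0,0,-0.007,0,0,0,0.75, 0,0,-0.007,0,0,0,0.8, 0,0,-0.007,0,0,0,0.85, 0,0,-0.007,0,0,0,0.85]'
```

```text
clock: 19.82
eef_pos: [0.573, 0.2051, 0.0233]
tool_rot: [-0.315, 0.949, -0.0, -0.0]
ft_force: [-0.4, -0.6, -0.8]
grip_width: 0.0721
grasp_force: 0.0
```

```bash
python3 -m pendant '[0,0,0,0,0,0,0.9, 0,0,-0.01,0,0,0,0.9, 0,0,-0.03,0,0,0,0.9, 0,0,-0.06,0,0,0,0.9, 0,0,-0.1,0,0,0,0.9, 0,0,-0.17,0,0,0,0.9, 0,0,-0.24,0,0,0,0.9, 0,0,-0.31,0,0,0,0.9, 0,0,-0.36,0,0,0,0.9, 0,0,-0.36,0,0,0,0.9]'
python3 - <<'E'
from h import *
s=bot.camera("scene")
cv2.imwrite("pics/p6.png",cv2.resize(s["pixels"][130:350,130:490],(792,484),interpolation=cv2.INTER_CUBIC)[:,:,::-1])
E
```

```text
clock: 20.65
eef_pos: [0.5767, 0.2064, 0.2125]
tool_rot: [-0.315, 0.949, 0.0, 0.007]
ft_force: [0.4, 0.3, 0.6]
grip_width: 0.077
grasp_force: 0.0
```

View pics/p6.png

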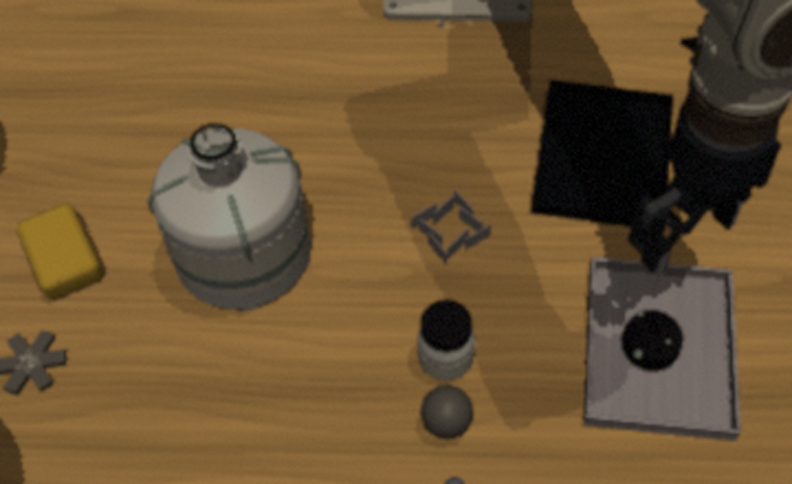

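The cap lies flat inside the steel tray at crop (652,340). The canister is upright in its place, the other things haven't moved, and the gripper is clear. Handing in.

```bash
python3 -c "
from workcell import bot; print(bot.job_done())"
```

```text
the job is handed in; nothing more can be done
None
```

The cap came loose and let go at about 1.8 rad of turn; it now lies flat, open side down, in the steel tray, the canister and other things look undisturbed in the last picture, and the job is handed in (no verdict was returned).

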